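Slide the spice tray past its spring stop

ROBOT

A 6-joint arm with a two-finger parallel gripper is mounted at the origin on a cart in front of the work surface, level with it; the furniture and walls round the work are solid. World frame = base frame: x ahead of the robot, y to its left, z up, the work surface at z = 0. Lengths are in m, angles in rad, forces in N, time in s.
With the tool pointing down it reaches from about 0.25 to 0.775 m from the base axis. Payload 4 kg.
Tool frame: the origin (TCP) lies between the finger pads; the fingertips stand 14 mm ahead of it and the grasp point (between the pads) lies 5 mm behind it; z points along the fingers, y is the line along which they close (so a half turn about z gives the same grasp; the last joint's range is limited). The gripper opens to 94 mm and grips with 3 to 60 N. Pads are 16 mm wide; open, the fingers measure 119 mm over their backs; the gripper's body (75 mm by 177 mm) begins 78 mm behind the grasp point.
Start: joints at [-1.269, 0.087, 1.371, -0, 1.684, -0.103], TCP at [0.217, -0.506, 0.22] pointing down, gripper open.
Joint ranges: [-3.1, 3.1], [-0.76, 2.03], [0.27, 2.55], [-1.08, 4.22], [0.17, 2.65], [-2.57, 2.57]. Speed limits (rad/s): [2.79, 2.79, 3.14, 3.14, 3.14, 3.14].

INTERFACE

Orientations are given as [roll, pitch, yaw] about the fixed x, y, z axes, in that order (R = Rz(yaw) Ry(pitch) Rx(roll)).
In Python, from bench import robot, snapshot gives the robot as it stands.
- The arm moves only by the tool carry_out, never from a script. Its argument "motion" is text: rows parted by semicolons, each of 4 numbers parted by spaces: the shift along the tool's x, y, z each as a share of 0.15 m, from -1 to 1, then the turn about the tool's z as a share of 180 degrees, from -1 to 1. A call has exactly 8 rows; each row is the pose to reach, as a shift and turn from the pose commanded when the call began, along the tool's axes at that moment, turning the shorter way round; what a row does not reach only later rows make up. A row lasts 1/10 s, in which the tool goes at most 50 mm and 8.59 degrees, less where a joint would pass 70% of its speed; a pose out of reach is approached as far as the arm can. A call with a number of a shift or a turn outside -1 to 1 is refused whole. A call with a gripper value outside its range is refused whole. "grip" is the opening, from -1 (shut) to 1 (fully open), set as the call begins (left out, the last holds). The fingers move at their own pace and stop on an object; the grip force is fixed at half the most. Time passes only in rows, so rows that repeat a pose let the fingers close, or fill a call up. It gives the time, the measured TCP pose, the force, the opening and the grip force at its end, in the units of the state.
- robot.get_obs(): the state, without advancing time (a new reading comes with each control period).
- snapshot(name): name is "side" or "top" or "wrist"; returns a dict with "image" (420x560x3 uint8, red, green, blue), "fx", "fy", "cx", "cy" (pixels), "distortion" ([k1, k2, p1, p2, k3] as OpenCV has them; the pictures are not rectified), "pose" (4x4, takes a point from camera to world coordinates); the wrist camera has in their place "hand_eye" (4x4, takes a point from camera to tool coordinates, whose origin is the TCP and whose axes are the flange's). Camera axes: x right, y up, looking along -z (the intrinsics and any distortion apply to the point x, -y, -z); pixel columns grow to the right and rows downward; lengths in m; the calibration is good to about 2 mm. A picture is of the moment at which its call begins: read the wrist's pose just before it. There is no depth.
- robot.close_job(): hands the job in; it is judged then, once.
The state is a dict: "time": time; "joint_positions": joint angles; "qvel": joint speeds; "joint_torque": joint torques, N m; "tool_pos": TCP position; "ee_rot": TCP orientation; "wrist_force": force on the tool from outside, world axes, zero at the start; "wrist_torque": the same for the moment, N m; "width": finger opening in m; "finger_force": force on a finger pad.
Only numpy, scipy, OpenCV 4.12 (cv2) and the standard library are available. Lean on these libraries where they do the work, as an engineer would, in place of code of your own. Each camera call takes 0.05 s, during which the arm holds its last target. There are 200 camera calls.

TASK

The spice tray on the wooden runner is held back by two spring pins. Press down the steel bar in the slot behind the tray so that the pins sink, and while keeping it down push the tray along the runner, over the pins, until it rests against the end board; then let go so that the pins spring up behind it. Only press and push: do not lift the tray or its two jars, keep the jars standing in it, and leave everything else alone.

Things in the scene. Friction and masses are not known exactly. Their poses are not given: they have to be found in the camera images.
- runner: Pale wooden runner fixed to the worktop. Origin on the worktop, mid-lane, under the line of the two stop pins; x axis = the way the tray is pushed, y across, z up. From x=-250 mm (open end) to the end board at +140. Rail tops 40 mm above the worktop; guides 110 apart, 9 thick, tops at 55. Slot between the rails 60 mm wide (y=-30..+30) for the press bar; closed level with the rails past x=+80.
- stop (a joint): Spring stop, a rigid steel piece moving only straight down: press bar plus two 8 mm pins at x=0, y=+-42 mm of the runner, 12 mm above the rails, blocking the tray. 0 = up, grows in m as the bar is pressed anywhere along it, ends at 0.020. From 0.013 on the pins are below the rails and the tray can slide over them. Takes about 4 N at first, 8 to 9 N fully down; springs up when let go.
- press_bar_end (a point): Top of the flat press bar, mid-width, at its end by the runner's open end (runner x=-236 mm, 38 mm above the worktop when up, 2 mm below the rail tops); moves down with it. The bar is 55 mm wide and runs from here to x=+76, passing under the tray without touching it. Thin dark tread lines on its first 60 mm. Closed fingers fit in the slot and can slide along the bar while pressing it.
- end_face (a point): Middle of the end board's inner face, at rail height (runner x=+140 mm, 40 mm above the worktop). The board is 12 mm thick, its top 85 mm above the worktop. Against it the tray's origin is at runner x=+77.5 mm and its rear wall 15 mm past the line of the pins.
- spice_tray: Loose open tray of darker wood in the lane, 125 mm long (along the lane), 104 wide, 32 high, walls 4 mm, about 0.35 kg. Origin at the centre of its underside, on the rails; x axis along the runner's x. Its rear wall is the one toward the open end; behind it the press bar is bare.
- jar_a: White-capped spice jar, 44 mm across, 110 mm tall, 0.11 kg, standing loose in the front half of the tray, 34 mm ahead of the tray's centre and 23 mm to its +y side (the 75 mm of tray behind the jars is empty). Origin at the centre of its underside, z up.
- jar_b: Black-capped spice jar, 44 mm across, 113 mm tall, 0.11 kg, standing loose beside the other, 23 mm to the tray's -y side. Origin at the centre of its underside, z up.
- squat_jar: Bystander: squat screw-lid glass jar, 76 mm across, 62 mm tall, on the worktop beyond the runner; origin under its centre.
- shaker: Bystander: shaker with a grey domed top, 44 mm across, 90 mm tall, on the near side of the runner by the end bay; origin under its centre.
- tub: Bystander: white tub, 77 mm across, 100 mm tall, to the right of the runner; origin under its centre.
- low_jar: Bystander: low screw-lid glass jar, 76 mm across, 68 mm tall, to the right of the runner; origin under its centre.
- grain_jar: Bystander: screw-lid glass jar, 73 mm across, 75 mm tall, to the left of the runner; origin under its centre.
There are look-alikes about, which are no part of the job. Leave any blue or red look-alike of the jar_b alone.

How it is judged:
On the way, in this order (a step that is already met when the one before it is completed fails the run):
1. the stop is pressed down while the tray is still in front of the pins (value of joint stop above 0.012 m and x of spice_tray in the frame of runner below -0.064 m), for 0.1 s.
2. the tray slides over the sunken pins while the fingers hold the bar down (value of joint stop above 0.0115 m and contact force between the fingers and stop above 0.5 N and x of spice_tray in the frame of runner between -0.03 and 0.06 m), for 0.1 s.
At the end, for the whole second after the job is handed in: The tray lies flat on the rails within 8 mm of the end board, at rest; the stop has sprung fully up behind it (within 3 mm); both jars stand upright in the tray (x of spice_tray in the frame of runner above 0.069 m and z of spice_tray in the frame of runner between 0.037 and 0.043 m and angle between spice_tray's own z axis and vertical below 0.06 rad and value of joint stop below 0.003 m and linear speed of spice_tray below 0.02 m/s and angle between each of jar_a, jar_b's own z axis and vertical below 0.12 rad and horizontal distance between each of jar_a, jar_b and spice_tray below 0.07 m and z of each of jar_a, jar_b in the frame of spice_tray below 0.012 m); the robot touches nothing.
It fails at once if the tray is lifted more than 10 mm off the rails (z of spice_tray in the frame of runner above 0.05 m).
It fails at once if the tray is tipped by more than about 9 degrees (angle between spice_tray's own z axis and vertical above 0.16 rad).
It fails at once if a jar is lifted more than 12 mm off the tray's floor (z of any of jar_a, jar_b in the frame of spice_tray above 0.017 m).
It fails at once if a jar is tipped by more than about 23 degrees (angle between any of jar_a, jar_b's own z axis and vertical above 0.4 rad).
It fails at once if a bystander is moved by more than 20 mm (distance of any of squat_jar, shaker, tub, low_jar, grain_jar from where it was at the start of the episode above 0.02 m).
It also fails if it takes over 38 s, if anything falls off the work surface, if the arm or the gripper's body presses on something with over 40 N, if the wrist force passes 120 N, or if a joint passes its speed limit or range.

## Working session

There is one attempt and no reset: what is moved stays moved. The work goes in short steps, Python scripts to look and compute and a tool call to move; the robot and the scene stay as the last step left them, time stands still between calls to the robot, and variables do not carry over. Pictures are saved under pics/ and viewed, at most 10 in all, crops included, and the job is handed in when it is done.

Besides the shell and the picture viewer there is one more tool, called as name(argument=value, ...), one argument or row to a line, values as JSON. carry_out: Moves the arm, as the interface text tells. Shift numbers are shares of 0.15 m and turn numbers shares of 180 degrees, none past 1 either way. Its arguments: {"type":"object","properties":{"motion":{"type":"string"},"grip":{"type":"number"}},"required":["motion"]}

```bash
mkdir -p pics; ls; python3 - <<'E'
from bench import robot, snapshot
import cv2, json, numpy as np, pickle
o=robot.get_obs(); print(o)
for n in ("side","top"):
    s=snapshot(n); pickle.dump(s,open(f"{n}.pkl","wb"))
    cv2.imwrite(f"pics/{n}.png",s["image"][:,:,::-1])
    print(n,s["fx"],s["fy"],s["cx"],s["cy"],s["distortion"],np.round(s["pose"],4).tolist())
E
```

```text
pics
{'time': 0.0, 'joint_positions': array([-1.26908934e+00,  8.79322116e-02,  1.37220887e+00,  4.17199809e-06,
        1.68358489e+00, -1.03093841e-01]), 'qvel': array([ 1.72744952e-04,  5.67085910e-05, -7.33767246e-04, -9.79914415e-04,
       -3.16677728e-04,  4.94997781e-05]), 'joint_torque': array([ 1.83450982e-03, -3.40179420e+01, -3.02430117e+01,  7.21206120e-02,
        3.30294832e-02, -1.71552933e-04]), 'tool_pos': array([ 0.21646009, -0.50506839,  0.21833962]), 'ee_rot': array([-3.13947109e+00, -2.23666611e-04,  4.04801051e-01]), 'wrist_force': array([-0.02638924,  0.49484999,  0.3439946 ]), 'wrist_torque': array([-0.01278987, -0.02126449, -0.02178508]), 'finger_force': 0.0, 'width': 0.09451432580357531}
side 404.65166050913194 404.65166050913194 281.37977185461375 209.8243505358321 [0.00045566 0.         0.         0.         0.        ] [[0.9927, 0.0955, -0.074, 0.3767], [-0.1202, 0.8449, -0.5212, -0.6678], [0.0127, 0.5263, 0.8502, 1.138], [0.0, 0.0, 0.0, 1.0]]
top 412.38834816605305 412.38834816605305 277.861938986155 215.7714000491242 [-0.10036184  0.          0.          0.          0.        ] [[0.0047, 0.9977, -0.0679, 0.3825], [-0.9999, 0.0037, -0.0151, -0.01], [-0.0148, 0.068, 0.9976, 1.2521], [0.0, 0.0, 0.0, 1.0]]
```

View pics/top.png

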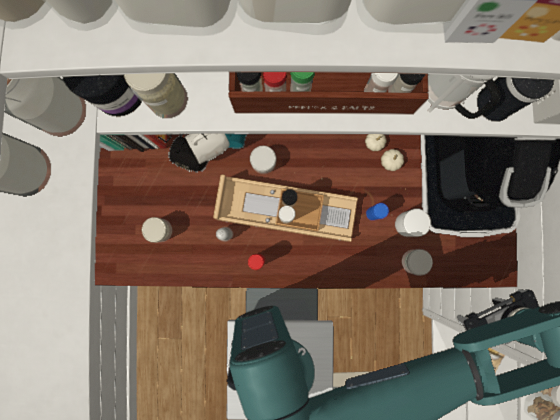

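View pics/side.png

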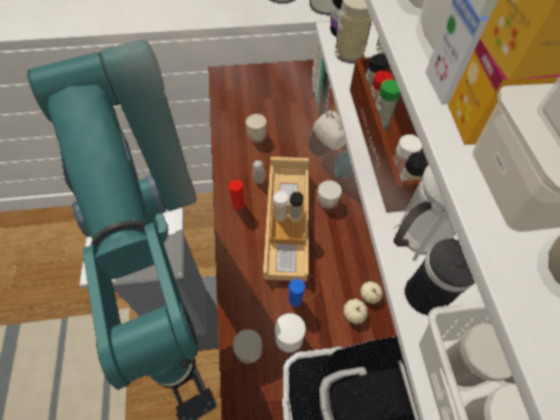

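Top view: the end board is at the left (≈218,200), the open end with tread lines at the right (≈337,217), and the tray at ≈(300,210) with the white cap (287,214) and black cap (289,197). 

Candidates for jar_b:
- Black cap in the tray (289,197): this fits the description.
- Blue jar (377,211): look-alike.
- Red jar (255,262): look-alike.
- Black-capped jars on the shelf (250,80): not in the tray.

I'll check this in a close crop.

```bash
python3 - <<'E'
import cv2,pickle,numpy as np
s=pickle.load(open("top.pkl","rb"));t=pickle.load(open("side.pkl","rb"))
a=cv2.resize(s["image"][165:250,205:365],None,fx=5,fy=5,interpolation=cv2.INTER_CUBIC)
b=cv2.resize(np.rot90(t["image"][150:290,250:325]),None,fx=2,fy=2)
o=np.zeros((585,800,3),np.uint8);o[:425]=a;o[430:580,:280]=b
cv2.imwrite("pics/crop.png",o[:,:,::-1])
E
```

```text
(no output)
```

View pics/crop.png

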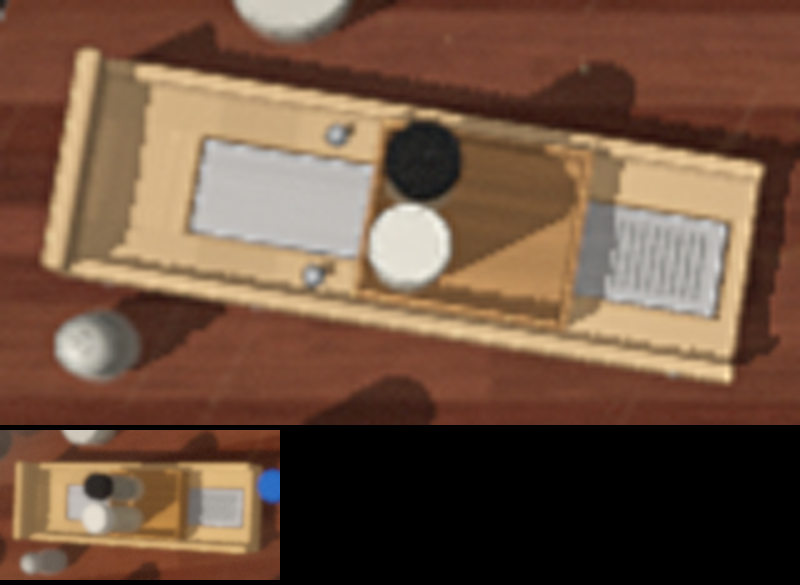

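The crop shows the white and black caps in the tray, the treads at the right end, the pins at crop (338,131) and (313,275), and the bar corners at (728,222), (716,316), (203,140) and (190,233). This is the described tray, and the blue jar stands off the open end.

```bash
cat > h.py <<'E'
import cv2,pickle,numpy as np
def cast(s,px,z):
    K=np.array([[s["fx"],0,s["cx"]],[0,s["fy"],s["cy"]],[0,0,1]])
    u=cv2.undistortPoints(np.array([[px]],float),K,np.array(s["distortion"]))[0,0]
    d=s["pose"][:3,:3]@np.array([u[0],-u[1],-1]);c=s["pose"][:3,3]
    return (c+d*(z-c[2])/d[2])
E
python3 - <<'E'
from h import *
s=pickle.load(open("top.pkl","rb"))
C=lambda c:((c[0]+.5)/5-.5+205,(c[1]+.5)/5-.5+165)
# runner xy, z, crop
P=[(-.236,-.0275,.038,(728,222)),(-.236,.0275,.038,(716,316)),(.076,-.0275,.038,(203,140)),(.076,.0275,.038,(190,233)),
(0,-.042,.052,(338,131)),(0,.042,.052,(313,275))]
A=np.array([p[:2] for p in P]);B=np.array([cast(s,C(p[3]),p[2])[:2] for p in P])
a=A-A.mean(0);b=B-B.mean(0)
th=np.arctan2((a[:,0]*b[:,1]-a[:,1]*b[:,0]).sum(),(a*b).sum())
R=np.array([[np.cos(th),-np.sin(th)],[np.sin(th),np.cos(th)]]);t=B.mean(0)-R@A.mean(0)
print("yaw",th,"origin",t,"res mm\n",np.round((B-(A@R.T+t))*1000,1))
np.savez("runner.npz",R=R,t=t,th=th)
for n,c,z in(("rear",(592,152),.072),("rear",(566,328),.072),("front",(383,128),.072),("front",(362,292),.072)):print(n,np.round(R.T@(cast(s,C(c),z)[:2]-t),4))
for n,px,z in(("blue",(377,211),.113),("red",(256,262),.113)):print(n,R.T@(cast(s,px,z)[:2]-t))
x0=np.array([.21646009,-.50506839]);y0=.404801
tgt=R@[-.185,0]+t
Rt=np.array([[np.cos(y0),np.sin(y0)],[np.sin(y0),-np.cos(y0)]]) # cols tool x,y in world (down)
print("tgt",tgt,"tool shift share",Rt.T@(tgt-x0)/.15,"turn share",-(th-y0)/np.pi)
E
```

```text
yaw 1.4173848053001203 origin [0.49464724 0.03261401] res mm
 [[ 0.3 -0.6]
 [-1.  -1.5]
 [ 0.3  2.2]
 [-0.7  0.9]
 [ 1.4 -1.1]
 [-0.2  0.2]]
rear [-0.1482 -0.0519]
rear [-0.1487  0.0506]
front [-0.0272 -0.0468]
front [-0.0302  0.0485]
blue [-0.30027534 -0.02591812]
red [0.00901369 0.1657495 ]
tgt [ 0.46637731 -0.15021326] tool shift share [ 2.46315853 -1.51833108] turn share -0.32231543581663097
```

carry_out(
  motion="0.1 -0.06 0 0; 0.2 -0.13 0 0; 0.32 -0.2 0 0; 0.44 -0.27 0 0; 0.56 -0.34 0 0; 0.68 -0.42 0 0; 0.8 -0.5 0 0; 0.9 -0.55 0 0",
  grip=-1,
)

```text
time: 0.9
tool_pos: [0.3093, -0.3739, 0.2197]
ee_rot: [3.142, -0.001, 0.407]
wrist_force: [-0.3, 0.1, -1.7]
width: 0.0334
finger_force: 0.0
```

carry_out(
  motion="0.1 -0.06 0 0; 0.2 -0.13 0 0; 0.32 -0.2 0 0; 0.44 -0.27 0 0; 0.56 -0.34 0 0; 0.68 -0.42 0 0; 0.8 -0.5 0 0; 0.9 -0.55 0 0",
)

```text
time: 1.7
tool_pos: [0.4003, -0.2448, 0.2197]
ee_rot: [-3.141, -0.001, 0.407]
wrist_force: [-0.9, -0.6, -0.2]
width: 0.0005
finger_force: 0.0
```

carry_out(
  motion="0.1 -0.06 0 -0.04; 0.2 -0.13 0 -0.08; 0.32 -0.2 0 -0.12; 0.44 -0.27 0 -0.16; 0.56 -0.34 0 -0.2; 0.66 -0.41 0 -0.24; 0.66 -0.42 0 -0.28; 0.66 -0.42 0 -0.322",
)

```text
time: 2.5
tool_pos: [0.4658, -0.1482, 0.2195]
ee_rot: [-3.142, -0.0, 1.425]
wrist_force: [-0.0, 0.5, -0.5]
width: 0.0003
finger_force: 0.0
```

```bash
python3 - <<'E'
from bench import robot, snapshot
from h import *
from scipy.spatial.transform import Rotation as Ro
o=robot.get_obs();s=snapshot("wrist");pickle.dump((o,s),open("wrist.pkl","wb"))
r=np.load("runner.npz");R,t=r["R"],r["t"]
print("tcp runner",R.T@(o["tool_pos"][:2]-t),o["tool_pos"],o["ee_rot"],float(r["th"]))
T=np.eye(4);T[:3,:3]=Ro.from_euler("xyz",o["ee_rot"]).as_matrix();T[:3,3]=o["tool_pos"]
W=np.linalg.inv(T@s["hand_eye"])
K=np.array([[s["fx"],0,s["cx"]],[0,s["fy"],s["cy"]],[0,0,1]])
im=s["image"][:,:,::-1].copy()
for x,y,z in[(-.236,-.0275,.038),(-.236,.0275,.038),(-.176,0,.038),(-.1485,.052,.072),(-.1485,-.052,.072),(-.185,0,.038),(-.25,0,.04)]:
    p=W@np.r_[R@[x,y]+t,z,1]
    q=cv2.projectPoints(np.array([[p[0],-p[1],-p[2]]]),np.zeros(3),np.zeros(3),K,np.array(s["distortion"]))[0][0,0]
    print(x,y,q.round(1)); cv2.drawMarker(im,tuple(int(v) for v in q.round()),(255,0,255),0,10)
cv2.imwrite("pics/wrist.png",im)
E
```

```text
tcp runner [-0.18310568  0.00083235] [ 0.4658442  -0.14821399  0.21953361] [-3.14155864e+00 -4.54290907e-04  1.42465966e+00] 1.4173848053001203
-0.236 -0.0275 [300.6 246.6]
-0.236 0.0275 [249.6 246.3]
-0.176 0 [275.5 191.8]
-0.1485 0.052 [219.3 169.2]
-0.1485 -0.052 [332.5 170. ]
-0.185 0 [275.5 200.3]
-0.25 0 [275.  259.3]
```

View pics/wrist.png

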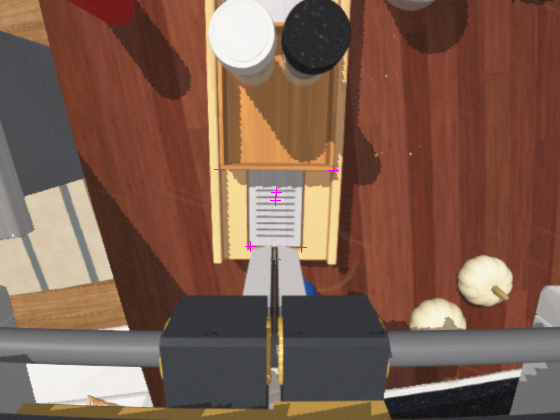

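The projected markers fall on the bar corners (250/301,246) and on the rear wall of the tray (219–332,170) to about 1 px, so the model holds. Now descending.

carry_out(
  motion="0 0 0.12 0; 0 0 0.25 0; 0 0 0.4 0; 0 0 0.55 0; 0 0 0.7 0; 0 0 0.84 0; 0 0 0.96 0; 0 0 1 0",
)

```text
time: 3.35
tool_pos: [0.4643, -0.149, 0.0674]
ee_rot: [-3.138, -0.001, 1.415]
wrist_force: [0.2, -0.0, 0.2]
width: -0.0
finger_force: 0.0
```

carry_out(
  motion="0 0 0.03 0; 0 0 0.06 0; 0 0 0.09 0; 0 0 0.12 0; 0 0 0.15 0; 0 0 0.18 0; 0 0 0.2 0; 0 0 0.2 0",
)

```text
time: 4.15
tool_pos: [0.4666, -0.1509, 0.0403]
ee_rot: [3.14, 0.0, 1.416]
wrist_force: [-1.9, 0.3, 7.1]
width: 0.0009
finger_force: 3.2
```

carry_out(
  motion="0 0 0.01 0; 0 0 0.02 0; 0 0 0.03 0; 0 0 0.035 0; 0 0 0.04 0; 0 0 0.04 0; 0 0 0.04 0; 0 0 0.04 0",
)

```text
time: 4.95
tool_pos: [0.4666, -0.1509, 0.035]
ee_rot: [3.14, 0.0, 1.416]
wrist_force: [-2.1, 0.8, 7.6]
width: 0.0006
finger_force: 3.9
```

carry_out(
  motion="0.03 0 0 0; 0.07 0 0 0; 0.11 0 0 0; 0.15 0 0 0; 0.18 0 0 0; 0.21 0 0 0; 0.25 0 0 0; 0.29 0 0 0",
)

```text
time: 5.75
tool_pos: [0.4748, -0.1117, 0.0361]
ee_rot: [3.135, 0.008, 1.416]
wrist_force: [-0.7, -8.4, 7.3]
width: 0.0004
finger_force: 5.2
```

carry_out(
  motion="0.04 0 0 0; 0.08 0 0 0; 0.12 0 0 0; 0.16 0 0 0; 0.2 0 0 0; 0.24 0 0 0; 0.28 0 0 0; 0.32 0 0 0",
)

```text
time: 6.55
tool_pos: [0.4823, -0.0641, 0.0361]
ee_rot: [3.135, 0.008, 1.416]
wrist_force: [-0.7, -9.2, 8.6]
width: 0.0006
finger_force: 5.3
```

carry_out(
  motion="0.04 0 0 0; 0.08 0 0 0; 0.12 0 0 0; 0.16 0 0 0; 0.2 0 0 0; 0.24 0 0 0; 0.28 0 0 0; 0.32 0 0 0",
)

```text
time: 7.35
tool_pos: [0.4897, -0.0166, 0.0361]
ee_rot: [3.135, 0.007, 1.416]
wrist_force: [-1.0, -8.3, 8.1]
width: 0.0004
finger_force: 5.5
```

carry_out(
  motion="0.04 0 0 0; 0.08 0 0 0; 0.12 0 0 0; 0.15 0 0 0; 0.18 0 0 0; 0.21 0 0 0; 0.23 0 0 0; 0.25 0 0 0",
)

```text
time: 8.15
tool_pos: [0.4955, 0.0205, 0.0361]
ee_rot: [3.135, 0.007, 1.416]
wrist_force: [-1.2, -9.4, 8.6]
width: 0.0004
finger_force: 5.6
```

carry_out(
  motion="0.02 0 0 0; 0.04 0 0 0; 0.06 0 0 0; 0.08 0 0 0; 0.09 0 0 0; 0.1 0 0 0; 0.11 0 0 0; 0.11 0 0 0",
)

```text
time: 8.95
tool_pos: [0.498, 0.0368, 0.036]
ee_rot: [3.135, 0.007, 1.416]
wrist_force: [-0.8, -8.8, 9.7]
width: 0.0005
finger_force: 6.0
```

carry_out(
  motion="0.01 0 0 0; 0.01 0 0 0; 0.02 0 0 0; 0.02 0 0 0; 0.03 0 0 0; 0.03 0 0 0; 0.03 0 0 0; 0.03 0 0 0",
)

```text
time: 9.75
tool_pos: [0.4978, 0.0368, 0.0361]
ee_rot: [3.136, 0.016, 1.415]
wrist_force: [-4.6, -21.4, 11.6]
width: 0.0009
finger_force: 15.8
```

The tray is against the end board: the force rose to 21 N with no further motion. Next I back off horizontally, then rise.

carry_out(
  motion="-0.03 0 0 0; -0.06 0 0 0; -0.1 0 0 0; -0.14 0 0 0; -0.18 0 0 0; -0.2 0 0 0; -0.2 0 0 0; -0.2 0 0 0",
)

```text
time: 10.55
tool_pos: [0.4942, 0.0166, 0.0357]
ee_rot: [3.136, -0.004, 1.416]
wrist_force: [0.9, 5.1, 7.5]
width: 0.0006
finger_force: 3.8
```

carry_out(
  motion="0 0 -0.04 0; 0 0 -0.08 0; 0 0 -0.12 0; 0 0 -0.17 0; 0 0 -0.23 0; 0 0 -0.3 0; 0 0 -0.4 0; 0 0 -0.5 0",
)

```text
time: 11.35
tool_pos: [0.4913, 0.0151, 0.1089]
ee_rot: [-3.14, 0.001, 1.416]
wrist_force: [0.7, 0.1, 0.4]
width: 0.0005
finger_force: 0.0
```

carry_out(
  motion="0 0 -0.1 0; -0.05 0 -0.25 0; -0.15 0 -0.4 0; -0.3 0 -0.6 0; -0.5 0 -0.8 0; -0.7 0 -1 0; -0.9 0 -1 0; -1 0 -1 0",
)

```text
time: 12.15
tool_pos: [0.4685, -0.1353, 0.2603]
ee_rot: [3.139, 0.002, 1.414]
wrist_force: [0.5, 0.7, -0.8]
width: 0.0004
finger_force: 0.0
```

```bash
python3 - <<'E'
from bench import robot, snapshot
from h import *
s=snapshot("top");t=snapshot("side");pickle.dump(s,open("top2.pkl","wb"))
a=cv2.resize(s["image"][165:250,205:365],None,fx=5,fy=5,interpolation=cv2.INTER_CUBIC)
b=cv2.resize(np.rot90(t["image"][150:290,230:325]),None,fx=1.7,fy=1.7)
o=np.zeros((590,800,3),np.uint8);o[:425]=a;o[428:428+b.shape[0],:b.shape[1]]=b
cv2.imwrite("pics/end.png",o[:,:,::-1]);print(robot.get_obs()["wrist_force"])
E
```

```text
[ 0.48946129  1.11996518 -0.35100514]
```

View pics/end.png

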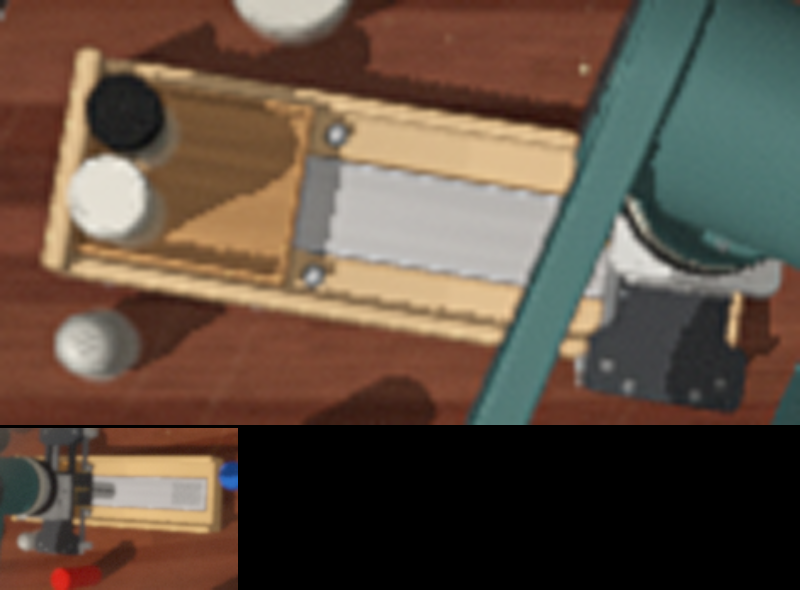

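The tray is against the end board, with its rear wall at crop ≈(300,200). Both pins are up behind it at (336,132) and (313,275), exactly where they were at the start, and the jars are standing. Handing in.

```bash
python3 - <<'E'
from bench import robot
from h import *
s=pickle.load(open("top2.pkl","rb"));r=np.load("runner.npz")
for c in((312,108),(286,285)):print(r["R"].T@(cast(s,((c[0]+.5)/5-.5+205,(c[1]+.5)/5-.5+165),.072)[:2]-r["t"]))
print(robot.close_job())
E
```

```text
[ 0.01509865 -0.05192236]
[0.01353462 0.0513867 ]
the job is handed in; nothing more can be done
None
```

I handed the job in after about 12 s: the tray rests against the end board (rear wall about 14 mm past the pins), the pins look fully sprung up behind it, both jars are standing and the arm is clear; no verdict was returned.

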